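# Clamp the mini centrifuge in its transit cradle

## Task

The mini centrifuge stands loose in its transit cradle and the mobile lab is about to drive off. Push the upper spokes of the cradle's turnbuckle star over towards the centrifuge, one spoke after another, until both jaws have drawn in on the centrifuge and the star comes up firm, then let go. Leave the centrifuge standing upright in the cradle and do not disturb the bottles or the log book.

Things in the scene. Friction and masses are not known exactly. Their poses are not given: they have to be found in the camera images.
- clamp: Transit cradle fixed to the bench: aluminium plate 10 mm thick, 312 x 280 mm. Origin: on the bench below the star's centre. Its x runs level from the star to the centrifuge (plate from x -50 to +262 mm), y along the turnbuckle (plate to +-140 mm), z up. Two grey bearing pedestals, tops at z 107 mm, hold the turnbuckle at y +-24 to 40 mm.
- star_centre (a point): Centre of the star: its hub (48 mm wide) is on the turnbuckle's level axis, 88 mm above the bench. Six steel spokes, 10 mm thick, 60 degrees apart, stand in the cradle's x-z plane (y = 0) and end in black grips, 17 mm thick, from 46 to 73 mm from the axis. Nothing stands over the star.
- star (a joint): Turn of the star in rad; grows (tightens) as the upper spokes go over to the centrifuge. At 0 one spoke points straight up. Each jaw comes in 3.2 mm per rad. Takes 3 to 6 N at a grip and stays where left; firm once the rubber is squeezed (12 N moves it little more; springs back up to 0.5 rad). A level push on a spoke leaning back over 40 degrees can jam: go round the arc.
- jaw_left: Grey jaw at the cradle's +y side, on two rails along y, pulled in by a threaded rod of the turnbuckle. Carries two upright rubber posts, 26 mm thick, 36 to 76 mm above the bench, at x 123 and 207 mm. Its front lug, at x 0, is 105 mm high. Origin: at bench level, x = 0, at the posts' y (90 mm when the star reads 0).
- jaw_right: The mirror-image jaw at the cradle's -y side (origin y = -90 mm when the star reads 0). On either side the posts meet a centred centrifuge when the jaw's origin is about 75 mm from the cradle's centre line; the rubber then gives up to 4 mm, at 4 N per mm, before the star is firm.
- centrifuge: Round white mini centrifuge with a clear domed lid, 150 mm across, 104 mm high, 0.95 kg, loose on the cradle's plate between the jaws. Origin: centre of its underside (on the plate, 10 mm above the bench), about x = 165, y = 0 mm in the cradle.
- buffer_bottle: White reagent bottle with a screw cap, 44 mm across, 95 mm high, standing on the bench to the right of the cradle's front. Origin: centre of its underside.
- small_bottle: Smaller reagent bottle, 40 mm across, 85 mm high, near the other one. Origin: centre of its underside.
- log_book: Spiral-bound log book, 148 x 109 mm, 15 mm thick, lying on the bench to the right in front of the cradle. Origin: centre of its underside.

How it is judged:
By the outcome, as a careful person would: the job done as asked, in the order asked, and still so for the second after the job is handed in, with the robot touching nothing.
It also fails if it takes over 64 s, if anything falls off the work surface, if the arm or the gripper's body presses on something with over 40 N, if the wrist force passes 120 N, or if a joint passes its speed limit or range.

## Robot

A 7-joint arm with a two-finger parallel gripper is mounted at the origin on a cart in front of the work surface, level with it; the furniture and walls round the work are solid. World frame = base frame: x ahead of the robot, y to its left, z up, the work surface at z = 0. Lengths are in m, angles in rad, forces in N, time in s.
With the tool pointing down it reaches from about 0.4 to 0.85 m from the base axis. Payload 10.4 kg.
Tool frame: the origin (TCP) lies midway between the tips of the shut fingers; the grasp point (between the pads) lies 19 mm behind it; z points along the fingers, y is the line along which they close (so a half turn about z gives the same grasp; the last joint's range is limited). The gripper opens to 85 mm and grips with 20 to 120 N. Pads are 22 mm wide; open, the fingers measure 114 mm over their backs; the gripper's body (76 mm by 85 mm) begins 54 mm behind the grasp point. The pads swing forward as they close: fully open they stand 13 mm farther back than shut.
Start: joints at [-1.34, 0.332, -0.065, 1.46, 0.022, 1.35, -0.088], TCP at [0.157, 0.605, 0.231] pointing down, gripper open.
Joint ranges: [-2.6, 2.6], [-0.5, 2.12], [-1.47, 1.34], [0.16, 2.42], [-1.27, 4.41], [0.06, 2.06], [-2.6, 2.6]. Speed limits (rad/s): [2.22, 2.22, 2.79, 2.79, 3.14, 3.14, 3.14].

## Interface

Orientations are given as a unit quaternion [x, y, z, w].
In Python, from workcell import get_obs, camera, camera_params, hand_in gives the robot as it stands.
- The arm moves only by the tool carry_out, never from a script. Its argument "commands" is a list that holds one entry, the list of rows, each a list of 6 numbers: the shift along the tool's x, y, z in units of 40 mm (1.0 is 40 mm), then the turn, a rotation vector about the tool's x, y, z in units of 6 degrees (1.0 is 6 degrees). In form: [[[x, y, z, ax, ay, az], ...]]. A call has 1 to 20 rows; each row shifts and turns the commanded pose from where the row before left it, along the tool's axes as they then stand; what a row does not reach is not made up. A row lasts 1/12 s, in which the tool goes at most 41.7 mm and 7.16 degrees, less where a joint would pass 70% of its speed; a pose out of reach is approached as far as the arm can. A call is refused whole if a number of a shift passes 1 or a number of a turn 1, either way. A call with a gripper value outside its range is refused whole. "hand" is the closure, from -1 (fully open) to 1 (shut), set as the call begins (left out, the last holds). The fingers move at their own pace and stop on an object; "force" is the grip in N (left out, the last holds). Time passes only in rows, so rows that do not move let the fingers close. It gives the time, the measured TCP pose, the force, the opening and the grip force at its end, in the units of the state.
- get_obs(): the state, without advancing time (a new reading comes with each control period).
- camera(name): name is "scene" or "top" or "wrist"; returns the picture (420x560x3 uint8, red, green, blue); there is no depth.
- camera_params(name): a dict with "mtx" (3x3 intrinsics, pixels), "k1" (the pictures are not rectified: a ray, as slopes to the right and down, at radius r is drawn at 1 + k1 r^2 times it, then the intrinsics apply), "R" (3x3) and "t" (3): a world point X has camera coordinates R X + t. Camera axes: x right, y down, z forward; pixel columns grow to the right and rows downward; lengths in m; the calibration is good to about 2 mm. A picture is of the moment at which its call begins: read the wrist's pose just before it. camera_params takes no time and is no camera call; for the wrist camera it gives the pose at the moment of the call.
- hand_in(): hands the job in; it is judged then, once.
The state is a dict: "clock": time; "joint_pos": joint angles; "joint_velocities": joint speeds; "tau": joint torques, N m; "position": TCP position; "ee_rot": TCP orientation; "ft_force": force on the tool from outside, world axes, zero at the start; "torque": the same for the moment, N m; "grip_width": opening from 0.0 (shut) to 1.0 (fully open); "grasp_force": force on a finger pad.
Only numpy, scipy, OpenCV 4.12 (cv2) and the standard library are available. Lean on these libraries where they do the work, as an engineer would, in place of code of your own. Each camera call takes 0.05 s, during which the arm holds its last target. There are 200 camera calls.

## Working session

There is one attempt and no reset: what is moved stays moved. The work goes in short steps, Python scripts to look and compute and a tool call to move; the robot and the scene stay as the last step left them, time stands still between calls to the robot, and variables do not carry over. Pictures are saved under pics/ and viewed, at most 10 in all, crops included, and the job is handed in when it is done.

Besides the shell and the picture viewer there is one more tool, called after "Emit:" in YAML: its name, and indented under it one key for each argument. carry_out: Moves the arm, as the interface text tells. Its arguments: {"type":"object","properties":{"commands":{"type":"array"},"hand":{"type":"number"},"force":{"type":"number"}},"required":["commands"]}

```bash
mkdir -p pics; cat > h.py <<'E'
import numpy as np, cv2
from workcell import get_obs, camera, camera_params, hand_in
def ray(p,uv):
    K=np.array(p['mtx']);R=np.array(p['R']);t=np.array(p['t'])
    d=(np.array([uv[0],uv[1],1.0])); d=np.linalg.inv(K)@d
    x=d[:2].copy()
    for _ in range(20): x=d[:2]/(1+p['k1']*(x@x))
    return -R.T@t, R.T@np.array([x[0],x[1],1])
def onz(p,uv,z):
    c,d=ray(p,uv); return c+d*(z-c[2])/d[2]
def proj(p,X):
    c=np.array(p['R'])@np.array(X)+np.array(p['t']); s=c[:2]/c[2]; s=s*(1+p['k1']*(s@s))
    q=np.array(p['mtx'])@np.array([s[0],s[1],1]); return q[:2]
def save(name,img,n): cv2.imwrite(f'pics/{n}.png',img[:,:,::-1])
E
python3 - <<'E'
from h import *
for n in ('scene','top'):
    save(n,camera(n),n+'0'); p=camera_params(n); print(n,-np.array(p['R']).T@p['t'],np.array(p['R'])[2])
o=get_obs(); print(o['position'],o['ee_rot'],o['clock'])
E
```

```text
scene [-0.22974867 -0.51688183  0.93804299] [ 0.62788222  0.40970894 -0.66174202]
top [ 0.0945944  -0.13455568  1.33986543] [ 0.37330895  0.11984347 -0.91993368]
[0.15681542 0.60465891 0.23060298] [ 1.26529895e-01  9.91962590e-01 -6.34103485e-04 -6.58401814e-05] 0.1
```

View pics/scene0.png

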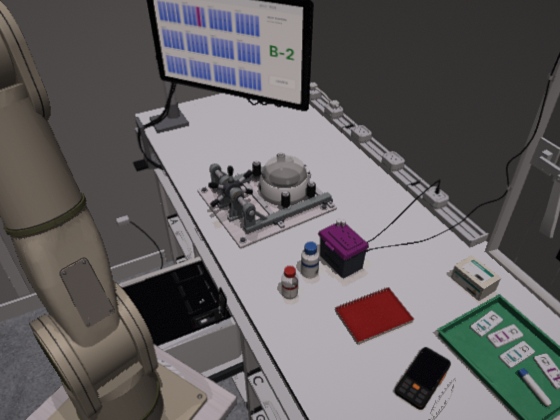

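View pics/top0.png

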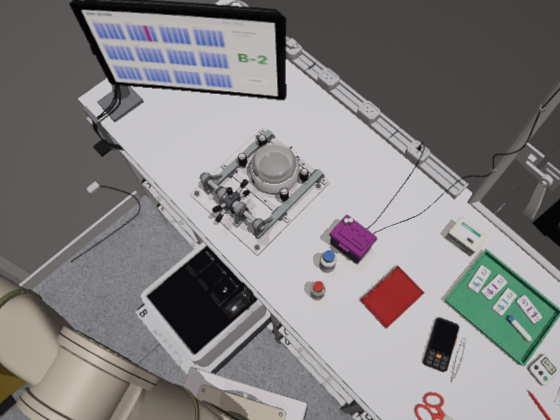

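Both views show the cradle: in top at about (190–330, 130–250), with the star near (232,198) and the centrifuge near (273,165). In scene the star is near (228,185) and the centrifuge near (284,180). The bottles are at (328,260) and (318,290) in top, and the log book at (392,296). I'll enlarge the cradle next.

```bash
python3 - <<'E'
from h import *
a=cv2.imread('pics/top0.png')[115:260,180:340]; b=cv2.imread('pics/scene0.png')[140:255,190:345]
a=cv2.resize(a,None,fx=5,fy=5,interpolation=cv2.INTER_CUBIC)[:600]; cv2.imwrite('pics/topc.png',cv2.resize(a,(800,600)) if 0 else a)
cv2.imwrite('pics/scenec.png',cv2.resize(b,None,fx=5,fy=5,interpolation=cv2.INTER_CUBIC))
p=camera_params('top')
for uv in [(193,195),(259,247),(327,182),(265,130)]: print(onz(p,uv,0.01))
print(a.shape)
E
```

```text
[0.6118793 0.3163127 0.01     ]
[0.51247175 0.08008606 0.01      ]
[ 0.76297409 -0.05186185  0.01      ]
[0.88460278 0.17907396 0.01      ]
(600, 800, 3)
```

View pics/topc.png

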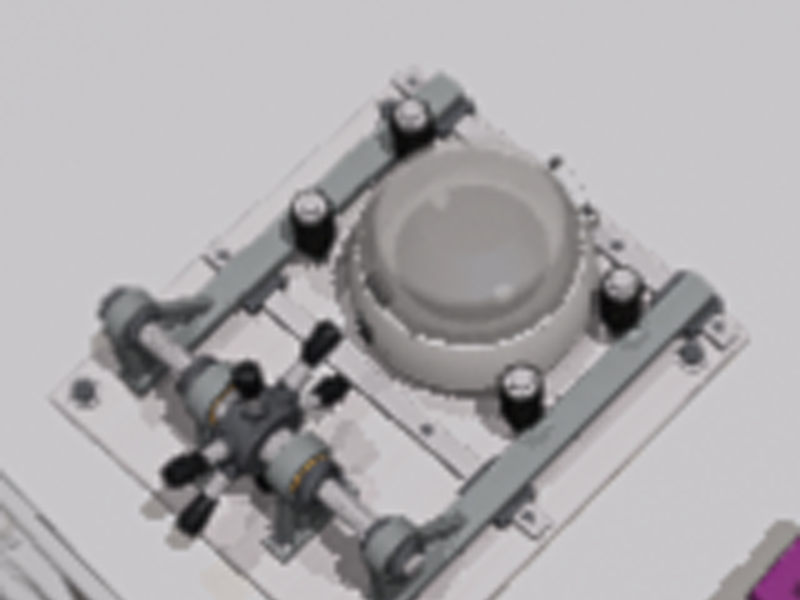

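View pics/scenec.png

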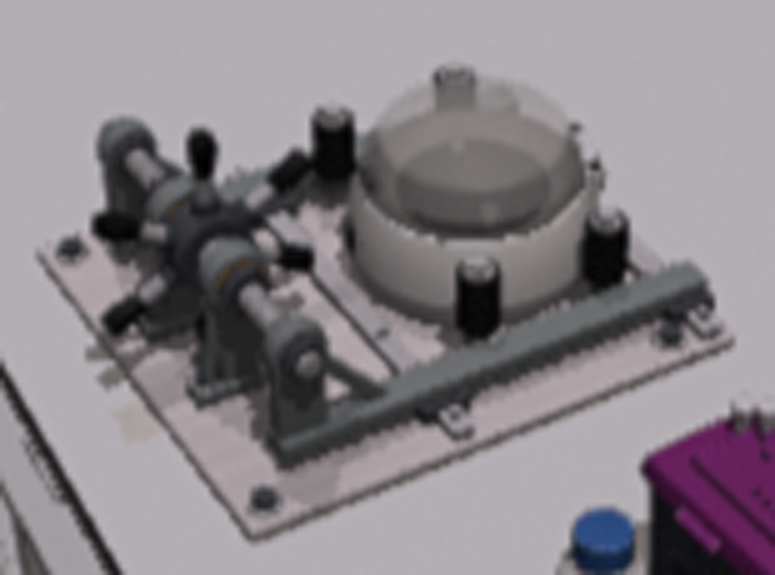

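The top crop shows the plate's left corner at (190,194.6) and right corner at (329.6,182.6), with the four post tops clearly visible. The star has one spoke roughly upright, its grip at (248,378) in the crop, and another spoke leaning towards the centrifuge. The scene crop agrees: bottom corner at (240.6,248), upright grip at (203,150) in the crop. I'll fit the cradle pose from the plate corners and post tops.

```bash
cat > fit.py <<'E'
from h import *
from scipy.optimize import least_squares
T=lambda u,v:(180+u/5-.4,115+v/5-.4); S=lambda u,v:(190+u/5-.4,140+v/5-.4)
P={n:camera_params(n) for n in('top','scene')}
obs=[('top',T(50,398),(-50,140,10)),('top',T(748,338),(262,-140,10)),
('scene',S(38,250),(-50,140,10)),('scene',S(733,343),(262,-140,10)),('scene',S(253,540),(-50,-140,10))]
for (x,s),t,c in zip([(207,1),(123,1),(207,-1),(123,-1)],[(412,108),(311,207),(620,283),(521,383)],[(455,72),(333,114),(608,216),(478,266)]):
    obs+=[('top',T(*t),(x,s,76)),('scene',S(*c),(x,s,76))]
def W(q,c):
    x,y,z=c
    if abs(y)==1:y=y*q[3]
    cs,sn=np.cos(q[2]),np.sin(q[2]); return np.array([q[0]+(cs*x-sn*y)/1e3,q[1]+(sn*x+cs*y)/1e3,z/1e3])
f=lambda q:np.concatenate([proj(P[n],W(q,c))-uv for n,uv,c in obs])
if __name__=='__main__':
    r=least_squares(f,[.6,.18,-.5,88],loss='soft_l1',x_scale=[.1,.1,.1,10]);q=r.x
    print(q,np.degrees(q[2])); print(np.round(f(q).reshape(-1,2),1).tolist())
    cs,sn=np.cos(q[2]),np.sin(q[2])
    # grips -> star angle: intersect ray with y=0 plane
    n=np.array([-sn,cs,0]);o=np.array([q[0],q[1],.088])
    for nm,uv in [('top',T(246,378)),('scene',S(203,150)),('top',T(322,340)),('scene',S(292,170)),('scene',S(120,227)),('top',T(185,468)),('scene',S(122,315)),('scene',S(297,258))]:
        c,d=ray(P[nm],uv); X=c+d*((o-c)@n)/(d@n)-o; x=X@[cs,sn,0]; print(nm,round(x*1e3,1),round(X[2]*1e3,1),'ang',np.degrees(np.arctan2(x,X[2])))
    # centrifuge: centre of dome outline
    for nm,uv,z in [('top',T(480,245),.114)]: X=onz(P[nm],uv,z);d=(X[:2]-q[:2])*1e3; print(cs*d[0]+sn*d[1],-sn*d[0]+cs*d[1])
E
python3 fit.py
```

```text
[ 0.59523096  0.18231939 -0.45915643 83.04562233] -26.307725459171845
[[-0.8, -0.5], [0.7, -1.0], [-0.3, -0.3], [1.2, -1.6], [-0.2, -1.1], [-0.3, 1.4], [0.1, 0.8], [-0.2, 0.0], [0.1, 0.8], [0.1, 0.2], [-0.1, 1.1], [-0.2, -0.2], [0.2, 0.9]]
top 1.2 63.6 ang 1.124798203544661
scene 2.0 62.8 ang 1.8393365296848139
top 54.3 30.0 ang 61.1068136089784
scene 53.6 29.8 ang 60.96853213971274
scene -49.4 31.8 ang -57.223920196961586
top -49.9 31.3 ang -57.92070636563259
scene -54.2 -27.1 ang -116.53407534527265
scene 53.6 -31.8 ang 120.6843020553506
156.8544861922608 -21.802262957750727
```

The cradle origin is at (0.595, 0.182) with yaw −26.3°. The jaws are at about 83 mm, so the star reads about 2.13 rad, with the upper spoke at about +2°. I need about 3.8 rad more. I'll turn the tool so its x is opposite the cradle's x, then go over behind the upper spoke.

Emit:
carry_out:
  commands:
    - [[0, 0, 0, 0, 0, 0.98], [0, 0, 0, 0, 0, 0.98], [-0.75, -0.255, 0, 0, 0, 0], [-0.75, -0.255, 0, 0, 0, 0], [-0.75, -0.255, 0, 0, 0, 0], [-0.75, -0.255, 0, 0, 0, 0], [-0.75, -0.255, 0, 0, 0, 0], [-0.75, -0.255, 0, 0, 0, 0], [-0.75, -0.255, 0, 0, 0, 0], [-0.75, -0.255, 0, 0, 0, 0], [-0.75, -0.255, 0, 0, 0, 0], [-0.75, -0.255, 0, 0, 0, 0], [-0.75, -0.255, 0, 0, 0, 0], [-0.75, -0.255, 0, 0, 0, 0], [-0.75, -0.255, 0, 0, 0, 0], [-0.75, -0.255, 0, 0, 0, 0], [-0.75, -0.255, 0, 0, 0, 0], [-0.75, -0.255, 0, 0, 0, 0], [0, 0, 0, 0, 0, 0], [0, 0, 0, 0, 0, 0]]
  hand: 1
  force: 60

```text
clock: 1.77
position: [0.5159, 0.244, 0.2309]
ee_rot: [0.229, 0.973, -0.0, -0.0]
ft_force: [-1.2, 0.3, -0.2]
grip_width: 0.003
grasp_force: 0.0
```

```bash
cat > st.py <<'E'
from h import *
from scipy.spatial.transform import Rotation as Ro
q=[0.59523096,0.18231939,-0.45915643]
c,s=np.cos(q[2]),np.sin(q[2]); C=np.array([[c,s,0],[-s,c,0],[0,0,1]])
def st():
    o=get_obs(); X=C@(np.array(o['position'])-[q[0],q[1],.088])*1e3
    R=C@Ro.from_quat(o['ee_rot']).as_matrix()
    print('t',round(o['clock'],2),'cradle mm',X.round(1),'F',(C@o['ft_force']).round(1),'grip',round(o['grip_width'],2),'tool x/y/z\n',R.T.round(3))
if __name__=='__main__': st(); print(np.round(get_obs()['joint_pos'],2))
E
python3 st.py
```

```text
t 1.77 cradle mm [-98.5  20.1 142.9] F [-1.2 -0.3 -0.2] grip 0.0 tool x/y/z
 [[-1.     0.004 -0.   ]
 [ 0.004  1.    -0.001]
 [ 0.    -0.001 -1.   ]]
[-0.78  0.21  0.3   1.63 -0.06  1.32  0.64]
```

Emit:
carry_out:
  commands:
    - [[-0.4, -0.125, 0, 0, 0, 0], [-0.4, -0.125, 0, 0, 0, 0], [-0.4, -0.125, 0, 0, 0, 0], [-0.37, -0.125, 0, 0, 0, 0], [0, 0, 0.4, 0, 0, 0], [0, 0, 0.4, 0, 0, 0], [0, 0, 0.4, 0, 0, 0], [0, 0, 0.4, 0, 0, 0], [0, 0, 0.4, 0, 0, 0], [0, 0, 0.37, 0, 0, 0], [0, 0, 0, 0, 0, 0], [0, 0, 0, 0, 0, 0]]

```text
clock: 2.77
position: [0.5613, 0.2012, 0.136]
ee_rot: [0.227, 0.974, -0.0, -0.001]
ft_force: [0.7, 0.7, -0.1]
grip_width: -0.001
grasp_force: 0.0
```

```bash
python3 - <<'E'
from st import *
st()
a=camera('scene')[140:255,190:345];save('',cv2.resize(a,None,fx=5,fy=5,interpolation=cv2.INTER_CUBIC),'s1')
E
```

```text
t 2.77 cradle mm [-38.7   1.9  48. ] F [ 0.3  0.9 -0.1] grip -0.0 tool x/y/z
 [[-1.    -0.002  0.001]
 [-0.002  1.    -0.001]
 [-0.001 -0.001 -1.   ]]
```

View pics/s1.png

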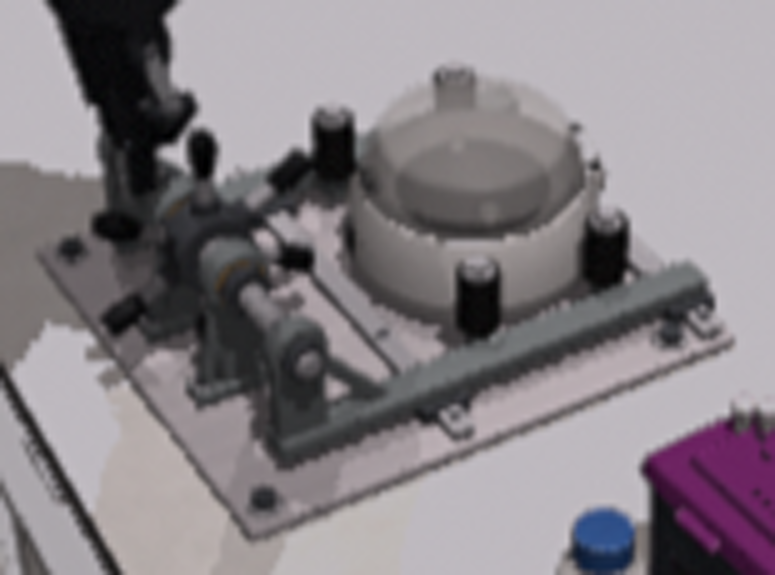

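The shut fingers stand just behind the upright spoke, tip near (145,190) and grip near (203,150). First push round the arc.

Emit:
carry_out:
  commands:
    - [[-0.16, -0.02, -0.04, 0, 0, 0], [-0.16, -0.02, -0.04, 0, 0, 0], [-0.16, 0, -0.04, 0, 0, 0], [-0.12, 0, -0.01, 0, 0, 0], [-0.12, 0, -0.01, 0, 0, 0], [-0.12, 0, -0.01, 0, 0, 0], [-0.12, 0, 0.025, 0, 0, 0], [-0.12, 0, 0.025, 0, 0, 0], [-0.12, 0, 0.025, 0, 0, 0], [-0.11, 0, 0.06, 0, 0, 0], [-0.11, 0, 0.06, 0, 0, 0], [-0.11, 0, 0.06, 0, 0, 0], [0, 0, 0, 0, 0, 0], [0, 0, 0, 0, 0, 0]]

```text
clock: 3.98
position: [0.6175, 0.1709, 0.1324]
ee_rot: [0.228, 0.974, -0.0, 0.001]
ft_force: [-0.4, 0.5, 0.3]
grip_width: 0.003
grasp_force: 0.0
```

```bash
python3 - <<'E'
from st import *
st()
a=camera('scene')[140:255,190:345];save('',cv2.resize(a,None,fx=5,fy=5,interpolation=cv2.INTER_CUBIC),'s2')
E
```

```text
t 3.98 cradle mm [25.  -0.3 44.4] F [-0.6  0.3  0.3] grip 0.0 tool x/y/z
 [[-1.     0.001 -0.002]
 [ 0.001  1.     0.   ]
 [ 0.002  0.    -1.   ]]
```

View pics/s2.png

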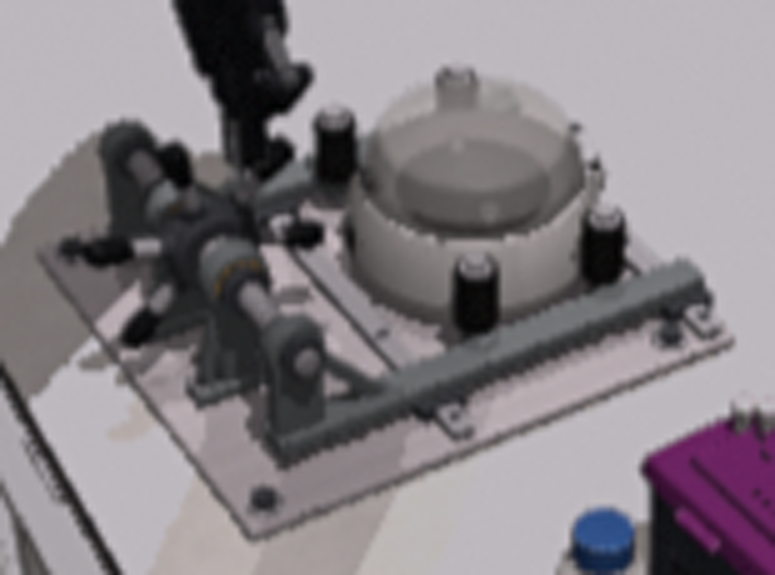

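The spoke went over to about +40°, and the next upper spoke leans back about 20° with its grip near (177,162). Lift, go back, come down behind it and push again.

Emit:
carry_out:
  commands:
    - [[0, 0, -0.4, 0, 0, 0], [0, 0, -0.4, 0, 0, 0], [0, 0, -0.4, 0, 0, 0], [0.5, 0, 0, 0, 0, 0], [0.5, 0, 0, 0, 0, 0], [0.5, 0, 0, 0, 0, 0], [0.5, 0, 0, 0, 0, 0], [0, 0, 0.35, 0, 0, 0], [0, 0, 0.35, 0, 0, 0], [0, 0, 0.35, 0, 0, 0], [0, 0, 0, 0, 0, 0]]

```text
clock: 4.95
position: [0.5439, 0.2064, 0.1363]
ee_rot: [0.228, 0.974, -0.001, -0.001]
ft_force: [-0.6, -0.5, -1.0]
grip_width: -0.001
grasp_force: 0.0
```

```bash
python3 st.py | head -1
```

```text
t 4.95 cradle mm [-56.7  -1.1  48.3] F [-0.3 -0.7 -1. ] grip -0.0 tool x/y/z
```

Emit:
carry_out:
  commands:
    - [[-0.14, 0, -0.015, 0, 0, 0], [-0.14, 0, -0.015, 0, 0, 0], [-0.14, 0, -0.015, 0, 0, 0], [-0.155, 0, -0.01, 0, 0, 0], [-0.155, 0, -0.01, 0, 0, 0], [-0.155, 0, -0.01, 0, 0, 0], [-0.12, 0, -0.01, 0, 0, 0], [-0.12, 0, -0.01, 0, 0, 0], [-0.12, 0, -0.01, 0, 0, 0], [-0.12, 0, 0.025, 0, 0, 0], [-0.12, 0, 0.025, 0, 0, 0], [-0.12, 0, 0.025, 0, 0, 0], [-0.11, 0, 0.06, 0, 0, 0], [-0.11, 0, 0.06, 0, 0, 0], [-0.11, 0, 0.06, 0, 0, 0], [0, 0, 0, 0, 0, 0]]

```text
clock: 6.28
position: [0.6149, 0.172, 0.1317]
ee_rot: [0.228, 0.974, -0.0, 0.0]
ft_force: [-1.3, 0.6, -0.1]
grip_width: -0.001
grasp_force: 0.5
```

```bash
python3 st.py | head -1
```

```text
t 6.28 cradle mm [22.2 -0.5 43.7] F [-1.4 -0.1 -0.1] grip -0.0 tool x/y/z
```

Emit:
carry_out:
  commands:
    - [[0, 0, -0.4, 0, 0, 0], [0, 0, -0.4, 0, 0, 0], [0, 0, -0.4, 0, 0, 0], [0.5, 0, 0, 0, 0, 0], [0.5, 0, 0, 0, 0, 0], [0.5, 0, 0, 0, 0, 0], [0.45, 0, 0, 0, 0, 0], [0, 0, 0.35, 0, 0, 0], [0, 0, 0.35, 0, 0, 0], [0, 0, 0.35, 0, 0, 0], [0, 0, 0, 0, 0, 0]]

```text
clock: 7.2
position: [0.5436, 0.206, 0.136]
ee_rot: [0.228, 0.974, -0.001, -0.001]
ft_force: [0.6, -0.3, -0.8]
grip_width: 0.003
grasp_force: 0.0
```

```bash
python3 - <<'E'
from st import *
st()
a=camera('scene')[140:255,190:345];save('',cv2.resize(a,None,fx=5,fy=5,interpolation=cv2.INTER_CUBIC),'s3')
E
```

```text
t 7.2 cradle mm [-56.8  -1.7  48. ] F [ 0.7 -0.  -0.8] grip 0.0 tool x/y/z
 [[-1.     0.001  0.001]
 [ 0.001  1.    -0.003]
 [-0.001 -0.003 -1.   ]]
```

View pics/s3.png

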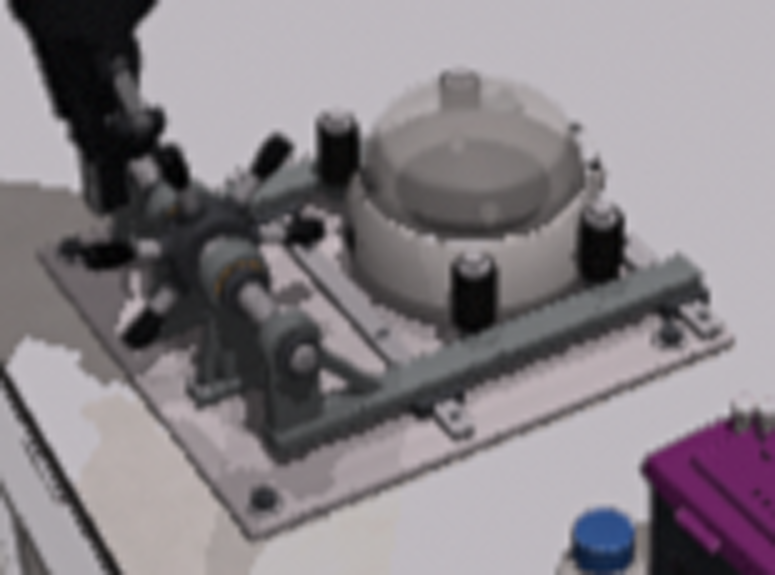

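The star has gone another 60°: upper-back grip at (172,165), front grip at (272,155), and the jaws have moved in. Third push.

Emit:
carry_out:
  commands:
    - [[-0.14, 0.02, -0.015, 0, 0, 0], [-0.14, 0.02, -0.015, 0, 0, 0], [-0.14, 0, -0.015, 0, 0, 0], [-0.155, 0, -0.01, 0, 0, 0], [-0.155, 0, -0.01, 0, 0, 0], [-0.155, 0, -0.01, 0, 0, 0], [-0.12, 0, -0.01, 0, 0, 0], [-0.12, 0, -0.01, 0, 0, 0], [-0.12, 0, -0.01, 0, 0, 0], [-0.12, 0, 0.025, 0, 0, 0], [-0.12, 0, 0.025, 0, 0, 0], [-0.12, 0, 0.025, 0, 0, 0], [-0.11, 0, 0.06, 0, 0, 0], [-0.11, 0, 0.06, 0, 0, 0], [-0.11, 0, 0.06, 0, 0, 0], [0, 0, 0, 0, 0, 0]]

```text
clock: 8.58
position: [0.615, 0.174, 0.1317]
ee_rot: [0.228, 0.974, -0.0, 0.0]
ft_force: [-1.1, 1.3, 0.5]
grip_width: 0.0
grasp_force: 0.8
```

```bash
python3 st.py | head -1
```

```text
t 8.58 cradle mm [21.4  1.3 43.7] F [-1.6  0.7  0.5] grip 0.0 tool x/y/z
```

Emit:
carry_out:
  commands:
    - [[0, 0, -0.4, 0, 0, 0], [0, 0, -0.4, 0, 0, 0], [0, 0, -0.4, 0, 0, 0], [0.5, 0, 0, 0, 0, 0], [0.5, 0, 0, 0, 0, 0], [0.5, 0, 0, 0, 0, 0], [0.45, 0, 0, 0, 0, 0], [0, 0, 0.35, 0, 0, 0], [0, 0, 0.35, 0, 0, 0], [0, 0, 0.35, 0, 0, 0], [0, 0, 0, 0, 0, 0]]

```text
clock: 9.5
position: [0.5436, 0.2075, 0.1358]
ee_rot: [0.228, 0.974, -0.002, -0.001]
ft_force: [-0.1, -0.5, -0.3]
grip_width: 0.002
grasp_force: 0.0
```

```bash
python3 - <<'E'
from st import *
st()
a=camera('scene')[140:255,190:345];b=camera('top')[115:235,180:340]
a=cv2.resize(a,(400,297),interpolation=cv2.INTER_CUBIC);b=cv2.resize(b,(396,297),interpolation=cv2.INTER_CUBIC)
save('',np.hstack([a,b]),'s4')
E
```

```text
t 9.5 cradle mm [-57.5  -0.3  47.8] F [ 0.2 -0.5 -0.3] grip 0.0 tool x/y/z
 [[-1.     0.001  0.001]
 [ 0.001  1.    -0.004]
 [-0.001 -0.004 -1.   ]]
```

View pics/s4.png

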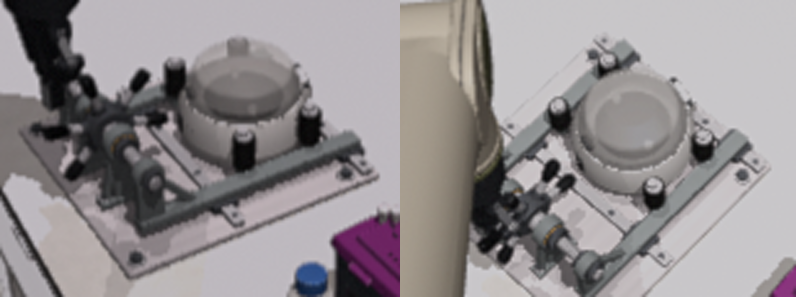

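The jaws are almost at the centrifuge, which stands upright, and the star again has a spoke leaning back behind the top. Fourth push, in parts, reading the force as I go.

Emit:
carry_out:
  commands:
    - [[-0.14, 0, -0.015, 0, 0, 0], [-0.14, 0, -0.015, 0, 0, 0], [-0.14, 0, -0.015, 0, 0, 0], [-0.155, 0, -0.01, 0, 0, 0], [-0.155, 0, -0.01, 0, 0, 0], [-0.155, 0, -0.01, 0, 0, 0], [-0.12, 0, -0.01, 0, 0, 0], [-0.12, 0, -0.01, 0, 0, 0], [-0.12, 0, -0.01, 0, 0, 0]]

```text
clock: 10.35
position: [0.5888, 0.1878, 0.1426]
ee_rot: [0.227, 0.974, 0.0, -0.001]
ft_force: [-3.7, 3.4, -2.4]
grip_width: -0.002
grasp_force: 2.8
```

```bash
python3 st.py | head -1
```

```text
t 10.35 cradle mm [-8.2  2.  54.6] F [-4.8  1.5 -2.4] grip -0.0 tool x/y/z
```

Emit:
carry_out:
  commands:
    - [[-0.12, 0, 0.025, 0, 0, 0], [-0.12, 0, 0.025, 0, 0, 0], [-0.12, 0, 0.025, 0, 0, 0]]

```text
clock: 10.6
position: [0.6016, 0.1814, 0.1396]
ee_rot: [0.227, 0.974, 0.0, -0.001]
ft_force: [-5.9, 3.3, 1.5]
grip_width: -0.002
grasp_force: 3.6
```

```bash
python3 st.py | head -1
```

```text
t 10.6 cradle mm [ 6.1  2.1 51.6] F [-6.7  0.4  1.5] grip -0.0 tool x/y/z
```

Emit:
carry_out:
  commands:
    - [[-0.11, 0, 0.06, 0, 0, 0], [-0.11, 0, 0.06, 0, 0, 0]]

```text
clock: 10.77
position: [0.6099, 0.1774, 0.1353]
ee_rot: [0.227, 0.974, 0.001, -0.001]
ft_force: [-6.9, 2.1, 6.5]
grip_width: 0.001
grasp_force: 4.7
```

```bash
python3 st.py | head -1
```

```text
t 10.77 cradle mm [15.3  2.1 47.3] F [-7.1 -1.2  6.5] grip 0.0 tool x/y/z
```

Emit:
carry_out:
  commands:
    - [[-0.1, 0, 0.07, 0, 0, 0], [-0.09, 0, 0.08, 0, 0, 0]]

```text
clock: 10.93
position: [0.617, 0.174, 0.1298]
ee_rot: [0.227, 0.974, 0.001, -0.0]
ft_force: [-6.7, 1.3, 10.1]
grip_width: -0.005
grasp_force: 5.9
```

```bash
python3 st.py | head -1
```

```text
t 10.93 cradle mm [23.2  2.2 41.8] F [-6.5 -1.8 10.1] grip -0.0 tool x/y/z
```

Emit:
carry_out:
  commands:
    - [[-0.08, 0, 0.09, 0, 0, 0]]

```text
clock: 11.02
position: [0.6202, 0.1723, 0.1266]
ee_rot: [0.227, 0.974, 0.001, 0.0]
ft_force: [-7.4, 1.0, 11.9]
grip_width: -0.002
grasp_force: 6.4
```

```bash
python3 st.py | head -1
```

```text
t 11.02 cradle mm [26.8  2.1 38.6] F [-7.1 -2.4 11.9] grip -0.0 tool x/y/z
```

The force is at about 14 N and rising, so the rubber is squeezed. Back off and look at how far it springs back.

Emit:
carry_out:
  commands:
    - [[0.03, 0, -0.2, 0, 0, 0], [0, 0, -0.4, 0, 0, 0], [0, 0, -0.4, 0, 0, 0], [0, 0, -0.35, 0, 0, 0], [0.5, 0, 0, 0, 0, 0], [0.5, 0, 0, 0, 0, 0], [0.5, 0, 0, 0, 0, 0], [0.5, 0, 0, 0, 0, 0], [0.4, 0, 0, 0, 0, 0], [0, 0, 0, 0, 0, 0]]

```text
clock: 11.85
position: [0.5306, 0.217, 0.1799]
ee_rot: [0.226, 0.974, 0.001, -0.0]
ft_force: [-0.8, 1.3, -0.0]
grip_width: -0.002
grasp_force: 0.0
```

```bash
python3 - <<'E'
from st import *
st()
a=camera('scene')[140:255,190:345]
save('',cv2.resize(a,None,fx=5,fy=5,interpolation=cv2.INTER_CUBIC),'s5')
E
```

```text
t 11.85 cradle mm [-73.3   2.5  91.9] F [-1.3  0.9 -0. ] grip -0.0 tool x/y/z
 [[-1.    -0.003  0.001]
 [-0.003  1.     0.001]
 [-0.001  0.001 -1.   ]]
```

View pics/s5.png

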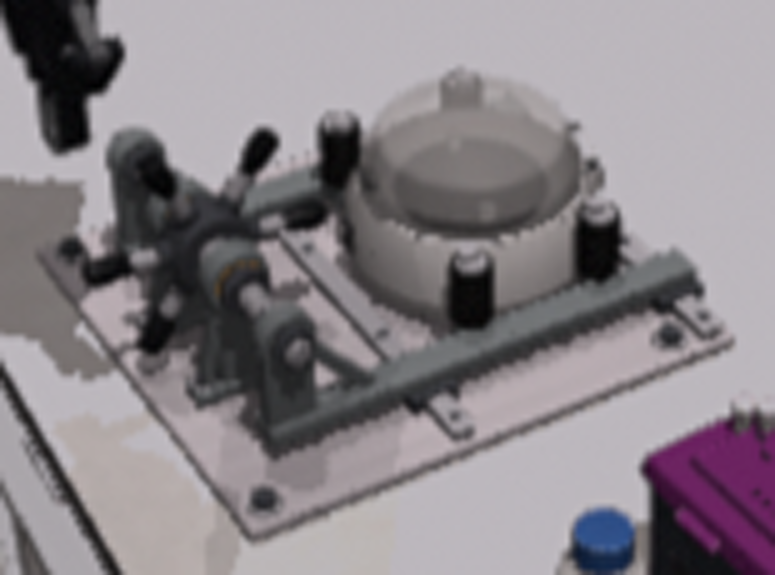

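It sprang back somewhat: grips are at (262,148) and (155,170), and the posts bear on the centrifuge. I'll compute the angle and jaw positions.

```bash
cat > m.py <<'E'
from fit import *
from st import C,q
def ang(uv):
    c,d=ray(P['scene'],S(*uv)); o=np.array([q[0],q[1],.088]); c2=C@(c-o);d2=C@d; X=c2-d2*c2[1]/d2[1]; return np.degrees(np.arctan2(X[0],X[2])).round(1),(np.hypot(X[0],X[2])*1e3).round(0)
def yy(uv): return (C@(onz(P['scene'],S(*uv),.076)-[q[0],q[1],0])*1e3).round(1)[:2]
E
python3 - <<'E'
from m import *
print([ang(u) for u in [(262,148),(155,170),(105,268)]])
print([yy(u) for u in [(478,266),(608,216),(333,114),(455,72)]])
print([yy(u) for u in [(471,260),(597,210),(339,122),(461,78)]])
E
```

```text
[(np.float64(35.5), np.float64(63.0)), (np.float64(-23.5), np.float64(66.0)), (np.float64(-82.0), np.float64(61.0))]
[array([124.4, -79.5]), array([210. , -78.9]), array([124.9,  86.8]), array([208.9,  87.1])]
[array([123.9, -73.1]), array([207.8, -71.1]), array([124. ,  77.9]), array([208.7,  79.8])]
```

The jaws came in about 8 mm and now sit at about 75 mm, so the rubber still has squeeze left. I'll push the next spoke, now leaning back 23°, in steps.

Emit:
carry_out:
  commands:
    - [[-0.15, -0.03, 0.36, 0, 0, 0], [-0.15, -0.03, 0.36, 0, 0, 0], [0, 0, 0.36, 0, 0, 0], [-0.14, 0, 0, 0, 0, 0], [-0.14, 0, 0, 0, 0, 0], [-0.14, 0, -0.02, 0, 0, 0], [-0.14, 0, -0.02, 0, 0, 0], [-0.14, 0, -0.02, 0, 0, 0], [-0.14, 0, -0.02, 0, 0, 0], [-0.14, 0, -0.02, 0, 0, 0]]

```text
clock: 12.73
position: [0.5765, 0.1917, 0.1418]
ee_rot: [0.227, 0.974, 0.001, -0.002]
ft_force: [-13.9, 3.6, 11.3]
grip_width: 0.001
grasp_force: 7.2
```

```bash
python3 st.py | head -1
```

```text
t 12.73 cradle mm [-20.9   0.1  53.8] F [-14.   -2.9  11.3] grip 0.0 tool x/y/z
```

Emit:
carry_out:
  commands:
    - [[-0.12, 0, -0.02, 0, 0, 0], [-0.12, 0, -0.02, 0, 0, 0]]

```text
clock: 12.9
position: [0.5845, 0.1877, 0.1426]
ee_rot: [0.227, 0.974, 0.001, -0.002]
ft_force: [-13.3, 4.7, 1.0]
grip_width: -0.001
grasp_force: 7.3
```

```bash
python3 st.py | head -1
```

```text
t 12.9 cradle mm [-12.    0.1  54.6] F [-14.   -1.7   1. ] grip -0.0 tool x/y/z
```

Emit:
carry_out:
  commands:
    - [[-0.12, 0, 0.01, 0, 0, 0], [-0.12, 0, 0.015, 0, 0, 0]]

```text
clock: 13.07
position: [0.5927, 0.1838, 0.1417]
ee_rot: [0.226, 0.974, 0.001, -0.003]
ft_force: [-16.4, 5.1, 8.3]
grip_width: -0.001
grasp_force: 9.2
```

```bash
python3 st.py | head -1
```

```text
t 13.07 cradle mm [-2.9  0.2 53.7] F [-16.9  -2.6   8.3] grip -0.0 tool x/y/z
```

Emit:
carry_out:
  commands:
    - [[-0.12, 0, 0.03, 0, 0, 0]]

```text
clock: 13.15
position: [0.597, 0.1817, 0.1406]
ee_rot: [0.226, 0.974, 0.001, -0.003]
ft_force: [-17.8, 5.3, 10.2]
grip_width: 0.0
grasp_force: 10.2
```

```bash
python3 st.py | head -1
```

```text
t 13.15 cradle mm [ 1.8  0.2 52.6] F [-18.3  -3.2  10.2] grip 0.0 tool x/y/z
```

Over 20 N at the grip now, rising about 28 N/rad against 11 N/rad before, so the star has come up firm. Let go by lifting clear, then check.

Emit:
carry_out:
  commands:
    - [[0.1, 0, -0.05, 0, 0, 0], [0.1, 0, -0.05, 0, 0, 0], [0.1, 0, -0.05, 0, 0, 0], [0.15, 0, -0.05, 0, 0, 0], [0.15, 0, 0, 0, 0, 0], [0.15, 0, 0, 0, 0, 0], [0.15, 0, 0, 0, 0, 0], [0.15, 0, 0, 0, 0, 0], [0.1, 0, -0.4, 0, 0, 0], [0.3, 0, -0.5, 0, 0, 0], [0.4, 0, -0.5, 0, 0, 0], [0.4, 0, -0.5, 0, 0, 0], [0, 0, 0, 0, 0, 0], [0, 0, 0, 0, 0, 0]]

```text
clock: 14.32
position: [0.5186, 0.2202, 0.225]
ee_rot: [0.227, 0.974, 0.001, 0.001]
ft_force: [-0.9, -0.3, 0.1]
grip_width: 0.002
grasp_force: 0.0
```

```bash
python3 - <<'E'
from st import *
st()
a=camera('scene')[140:255,190:345]
save('',cv2.resize(a,None,fx=5,fy=5,interpolation=cv2.INTER_CUBIC),'s6')
E
```

```text
t 14.32 cradle mm [-8.55e+01 -1.00e-01  1.37e+02] F [-0.7 -0.7  0.1] grip 0.0 tool x/y/z
 [[-1.    -0.001 -0.002]
 [-0.001  1.     0.003]
 [ 0.002  0.003 -1.   ]]
```

View pics/s6.png

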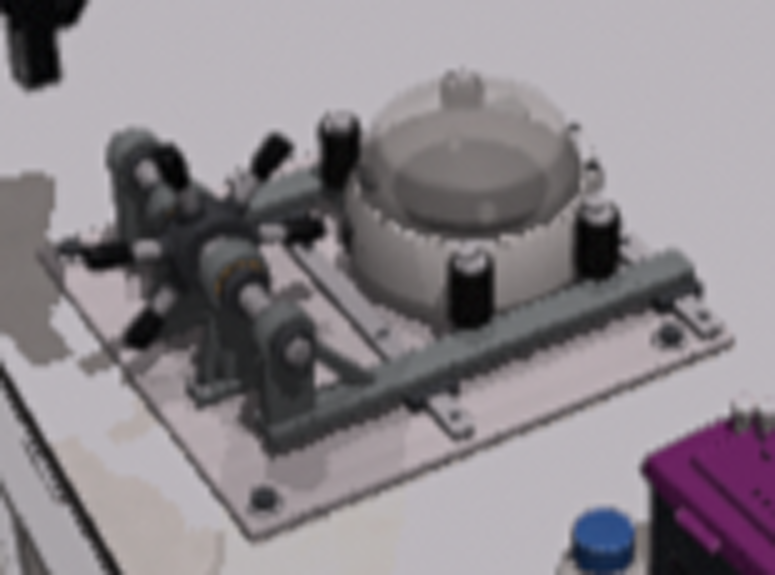

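Grips are at (272,152) and (170,165), so the star rests at about the same angle as after the previous push, as firm rubber would do. The centrifuge stands upright. As a last check, I'll match the post tops between the first and current frames.

```bash
python3 - <<'E'
from m import *
print([ang(u) for u in [(272,152),(170,165)]])
g=lambda f:cv2.cvtColor(cv2.imread(f'pics/{f}.png'),cv2.COLOR_BGR2GRAY)
A=g('scenec')
for f in ['s2','s3','s5','s6']:
    B=g(f);out=[]
    for u,v in [(478,290),(608,240),(333,140)]:
        t=A[v-36:v+36,u-24:u+24]; w=B[v-56:v+56,u-44:u+44]
        _,sc,_,l=cv2.minMaxLoc(cv2.matchTemplate(w,t,cv2.TM_CCOEFF_NORMED)); d=np.array(l)-20
        out.append(((yy((u,v-24)+d)-yy((u,v-24))).tolist(),round(sc,2)))
    print(f,out)
a=camera('top');p=camera_params('top');A=cv2.cvtColor(cv2.imread('pics/top0.png'),cv2.COLOR_BGR2GRAY);B=cv2.cvtColor(a,cv2.COLOR_RGB2GRAY)
k=lambda I:cv2.resize(I,None,fx=5,fy=5,interpolation=cv2.INTER_CUBIC)
A,B=k(A),k(B)
for u,v in [(412,115),(311,215),(620,292),(521,392)]:
    u+=900;v+=575; t=A[v-30:v+34,u-24:u+24]; w=B[v-54:v+58,u-48:u+48]
    _,sc,_,l=cv2.minMaxLoc(cv2.matchTemplate(w,t,cv2.TM_CCOEFF_NORMED)); d=np.array(l)-24
    X=[C@(onz(p,((u+e[0])/5-.4,(v+e[1])/5-.4),.07)) for e in ((0,0),d)]; print('top',((X[1]-X[0])*1e3).round(1),round(sc,2))
E
```

```text
[(np.float64(42.4), np.float64(63.0)), (np.float64(-16.2), np.float64(63.0))]
s2 [([-0.5, 2.299999999999997], 0.99), ([-0.4000000000000057, 2.4000000000000057], 0.99), ([0.5, -1.5], 0.99)]
s3 [([0.3999999999999915, 4.799999999999997], 0.99), ([-0.4000000000000057, 4.5], 0.99), ([0.5999999999999943, -5.099999999999994], 0.98)]
s5 [([-0.10000000000000853, 8.200000000000003], 0.98), ([0.19999999999998863, 7.400000000000006], 0.97), ([1.0999999999999943, -5.3999999999999915], 0.96)]
s6 [([0.29999999999999716, 9.0], 0.98), ([-0.30000000000001137, 7.700000000000003], 0.97), ([1.5999999999999943, -5.699999999999989], 0.96)]
top [ 1.6 -5.8  0. ] 0.87
top [ 0.2 -8.   0. ] 0.97
top [-0.   7.7  0. ] 0.95
top [-0.1  8.4  0. ] 0.93
```

Angles add up to about 340° (5.95 rad), but the post tops moved only about 8 mm. Rubber posts could stop at the centrifuge while the jaw keeps going, so I'll check the jaw's lug and bar end instead.

```bash
python3 - <<'E'
from m import *
g=lambda f:cv2.cvtColor(cv2.imread(f'pics/{f}.png'),cv2.COLOR_BGR2GRAY)
A=g('scenec')
for f in ['s2','s3','s5','s6']:
    B=g(f);out=[]
    for u,v,z in [(308,355,.09),(690,285,.04),(440,375,.04)]:
        t=A[v-30:v+30,u-30:u+30]; w=B[v-55:v+55,u-55:u+55]
        _,sc,_,l=cv2.minMaxLoc(cv2.matchTemplate(w,t,cv2.TM_CCOEFF_NORMED)); d=np.array(l)-25
        X=[C@onz(P['scene'],S(u+e[0],v+e[1]),z) for e in ((0,0),d)]
        out.append((((X[1]-X[0])*1e3).round(1)[:2].tolist(),round(sc,2)))
    print(f,out)
E
```

```text
s2 [([-0.1, 1.9], 0.97), ([0.6, 2.8], 0.99), ([-0.1, 2.0], 0.99)]
s3 [([0.0, 5.5], 0.98), ([0.1, 6.2], 0.99), ([-0.7, 5.2], 0.98)]
s5 [([-0.0, 12.0], 0.98), ([0.8, 12.1], 0.99), ([-1.5, 11.5], 0.98)]
s6 [([-0.0, 12.0], 0.98), ([0.3, 12.4], 0.99), ([-1.9, 11.7], 0.97)]
```

The jaws moved in 12 mm, to about 71 mm, with the posts stopped on the centrifuge at about 75 mm. That is the full 4 mm squeeze, so the star is firm, and the tool is clear.

```bash
python3 -c "
from workcell import hand_in
print(hand_in())"
```

```text
the job is handed in; nothing more can be done
None
```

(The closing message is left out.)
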